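Open the taller filter pot

TASK

Open the taller of the two steel filter pots: turn its bayonet lid until the lugs stand in the slots of the rim, lift it free without forcing it, and set it down gently, right way up, in the shallow grey tray. Leave the shorter pot shut.

Things in the scene. Friction and masses are not known exactly. Their poses are not given: they have to be found in the camera images.
- pot_tall: Taller filter pot, round steel, 102 mm across, 130 high (the other: 70), on a 120 mm foot, fixed. Origin: centre of underside, on the bench. The lid's seat is 114 mm up, 16 below the rim. A lip at the rim (7 mm thick, opening 77 across) holds the lid's lugs; it is cut by two slots 48 degrees wide, on the pot's own +x and -x sides. Bore under the lip 93 mm. Brass port low on the -x side.
- lid_tall: Taller pot's lid, ~0.2 kg, free to turn: disc 72 mm across, 16 thick; two lugs 12 wide reach 44 from the axis along its +x and -x; upright black fin grip in line with them, 64 long (x), 12 thick (y), 16 to 52 above the origin (centre of underside). Starts 40 to 75 deg clockwise (from above) of the pot's x; turned back within 12 deg of the slots it lifts out. No stop; play 2.5 mm sideways, 3 up.
- tray: Shallow square grey plastic tray, 170 by 170 mm outside, 20 mm high, walls and floor 5 mm thick, empty, fixed to the bench. Origin: centre of its underside; x and y along its sides.
- lid_short: The lid of the shorter pot, the same as the other lid in shape and size, to be left alone. Origin: centre of the disc's underside, 54 mm above the bench.
There are look-alikes about, which are no part of the job. What is shaped like the lid_tall but green or purple is not meant. There is more than one size of the tray; the one meant has the size given above.

How it is judged:
By the outcome, as a careful person would: the job done as asked, in the order asked, and still so for the second after the job is handed in, with the robot touching nothing.
It also fails if it takes over 48 s, if anything falls off the work surface, if the arm or the gripper's body presses on something with over 40 N, if the wrist force passes 120 N, or if a joint passes its speed limit or range.

ROBOT

A 6-joint arm with a two-finger parallel gripper is mounted at the origin on the work surface. World frame = base frame: x ahead of the robot, y to its left, z up, the work surface at z = 0. Lengths are in m, angles in rad, forces in N, time in s.
With the tool pointing down it reaches from about 0.375 to 0.825 m from the base axis. Payload 5.5 kg.
Tool frame: the origin (TCP) lies midway between the tips of the shut fingers; the grasp point (between the pads) lies 19 mm behind it; z points along the fingers, y is the line along which they close (so a half turn about z gives the same grasp; the last joint's range is limited). The gripper opens to 85 mm and grips with 20 to 120 N. Pads are 22 mm wide; open, the fingers measure 114 mm over their backs; the gripper's body (76 mm by 85 mm) begins 54 mm behind the grasp point. The pads swing forward as they close: fully open they stand 13 mm farther back than shut.
Start: joints at [1.145, 0.314, -0.047, 1.21, 0, 1.571], TCP at [0.248, 0.546, 0.21] pointing down, gripper open.
Joint ranges: [-2.67, 2.67], [-0.69, 1.73], [-1.03, 1.25], [-2.08, 2.16], [-1.42, 1.45], [-3.14, 3.14]. Speed limits (rad/s): [2.39, 2.39, 3.01, 3.14, 3.14, 3.14].

INTERFACE

Orientations are given as a 3x3 rotation matrix whose columns are the frame's x, y, z axes.
In Python, from workcell import bot, imaging gives the robot as it stands.
- The arm moves only by the tool send_rows, never from a script. Its argument "plan" is a list that holds one entry, the list of rows, each a list of 7 numbers: the finger opening in m, from 0 to 0.0854, then the shift along the tool's x, y, z in m, then the turn, a rotation vector about the tool's x, y, z in degrees. A call has 1 to 5 rows; each row shifts and turns the commanded pose from where the row before left it, along the tool's axes as they then stand; what a row does not reach is not made up. A row lasts 1/12 s, in which the tool goes at most 41.7 mm and 7.16 degrees, less where a joint would pass 70% of its speed; a pose out of reach is approached as far as the arm can. A call is refused whole if a number of a shift passes 0.0417 or a number of a turn 7.16, either way. A call with a gripper value outside its range is refused whole. The fingers move at their own pace and stop on an object; "squeeze" is the grip in N (left out, the last holds). Time passes only in rows, so rows that do not move let the fingers close. It gives the time, the measured TCP pose, the force, the opening and the grip force at its end, in the units of the state.
- bot.get_obs(): the state, without advancing time (a new reading comes with each control period).
- imaging.get_image(name): name is "side" or "top" or "wrist"; returns a dict with "pixels" (480x640x3 uint8, red, green, blue), "range_z" (480x640 float32, m along the optical axis (not along the pixel's ray), 0 where there is no reading), "mtx" (3x3 intrinsics, pixels), "rvec" (rotation vector, rad) and "tvec" (3), from world to camera coordinates, as OpenCV has them. Camera axes: x right, y down, z forward; pixel columns grow to the right and rows downward; lengths in m; the calibration is good to about 2 mm. A picture is of the moment at which its call begins.
- bot.hand_in(): hands the job in; it is judged then, once.
The state is a dict: "t": time; "qpos": joint angles; "qvel": joint speeds; "joint_efforts": joint torques, N m; "ee_pos": TCP position; "orientation": TCP orientation; "contact_force": force on the tool from outside, world axes, zero at the start; "ft_torque": the same for the moment, N m; "finger_gap": opening from 0.0 (shut) to 1.0 (fully open); "finger_force": force on a finger pad.
Only numpy, scipy, OpenCV 4.12 (cv2) and the standard library are available. Lean on these libraries where they do the work, as an engineer would, in place of code of your own. Each camera call takes 0.05 s, during which the arm holds its last target. There are 200 camera calls.

## Working session

There is one attempt and no reset: what is moved stays moved. The work goes in short steps, Python scripts to look and compute and a tool call to move; the robot and the scene stay as the last step left them, time stands still between calls to the robot, and variables do not carry over. Pictures are saved under pics/ and viewed, at most 10 in all, crops included, and the job is handed in when it is done.

Besides the shell and the picture viewer there is one more tool, called after "Emit:" by a JSON object that holds its "name" and its "arguments", one argument or row to a line. send_rows: Moves the arm, as the interface text tells. Its arguments: {"type":"object","properties":{"plan":{"type":"array","items":{"type":"array","items":{"type":"array","items":{"type":"number"}}}},"squeeze":{"type":"number"}},"required":["plan"]}

```bash
mkdir -p pics; cat > h.py <<'E'
import numpy as np,cv2
from workcell import bot,imaging
def grab(n,f=None):
    d=imaging.get_image(n)
    if f: cv2.imwrite(f'pics/{f}.png',d['pixels'][:,:,::-1])
    return d
def cloud(d):
    K=d['mtx'];R=cv2.Rodrigues(np.array(d['rvec'],float))[0];t=np.array(d['tvec'],float).ravel()
    z=d['range_z'];v,u=np.mgrid[:480,:640]
    c=np.stack([(u-K[0,2])/K[0,0]*z,(v-K[1,2])/K[1,1]*z,z],-1)
    w=(c-t)@R; w[z==0]=np.nan
    return w
E
python3 - <<'E'
from h import *
o=bot.get_obs();print(o['t'],o['ee_pos'],o['orientation'],o['finger_gap'])
for n in('top','side'):
    d=grab(n,n+'1');np.savez(f'{n}1.npz',p=d['pixels'],w=cloud(d))
    print(n,d['mtx'],d['rvec'],d['tvec'])
E
```

```text
0.0 [0.24755578 0.54590605 0.2087618 ] [[-9.10713576e-01  4.13037909e-01 -6.83912555e-04]
 [ 4.13038475e-01  9.10712380e-01 -1.47604034e-03]
 [ 1.31870149e-05 -1.62673218e-03 -9.99998677e-01]] 0.999631767933587
top [[507.69860152   0.         317.18389089]
 [  0.         507.69860152 243.34486172]
 [  0.           0.           1.        ]] [ 2.16200135 -2.15373182  0.1654374 ] [-0.03354573  0.46371799  1.16176061]
side [[458.36661763   0.         321.68475093]
 [  0.         458.36661763 231.58658521]
 [  0.           0.           1.        ]] [ 2.21161057 -0.66179707  0.33091894] [-0.38585338  0.22647376  0.72646631]
```

View pics/top1.png

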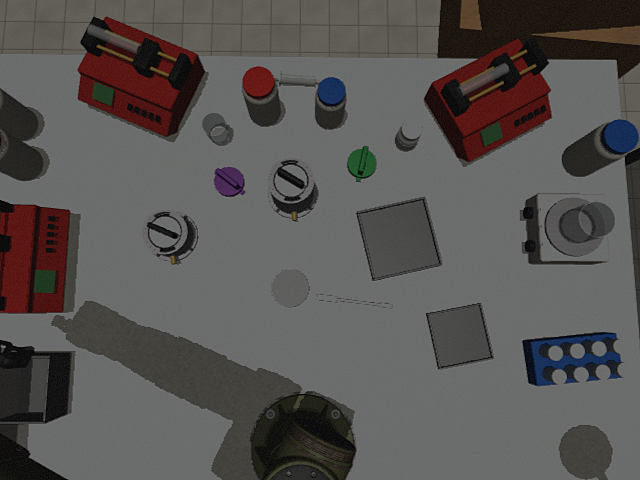

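View pics/side1.png

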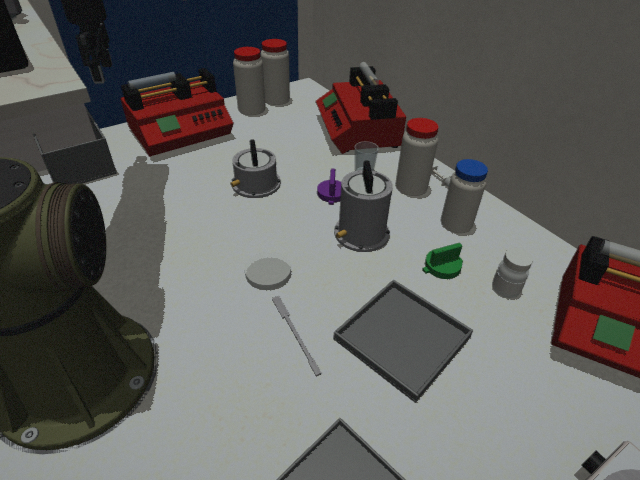

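The top view shows the tall pot at about (291,185) with its fin on it and the brass port at (294,215). The larger tray is at (399,239), and the short pot at (170,235). The side view agrees, with the tall pot at (363,205).

```bash
python3 - <<'E'
from h import *
for n,(r0,r1,c0,c1) in {'top':(140,230,250,335),'side':(140,260,320,410)}.items():
    d=np.load(n+'1.npz');p=d['p'].astype(int);w=d['w'];m=np.zeros(p.shape[:2],bool);m[r0:r1,c0:c1]=1
    z=w[...,2]
    rim=m&(abs(z-.13)<.004)&(p.max(2)>70)
    pts=w[rim][:,:2]
    (cx,cy),r=cv2.minEnclosingCircle(pts.astype(np.float32));print(n,'rim',rim.sum(),cx,cy,r,np.median(z[rim]))
    fin=m&(z>.155)&(z<.18)
    f=w[fin];print('fin',fin.sum(),cv2.minAreaRect(f[:,:2].astype(np.float32)),f[:,2].max(),np.percentile(f[:,2],[50,90]))
    u,s,vt=np.linalg.svd(f[:,:2]-f[:,:2].mean(0),full_matrices=0);print('finmean',f[:,:2].mean(0),'dir',np.degrees(np.arctan2(vt[0,1],vt[0,0]))%180)
    br=m&(p[...,0]-p[...,2]>45);b=np.median(w[br],0);print('port',br.sum(),b,np.degrees(np.arctan2(cy-b[1],cx-b[0])))
    # rim polar profile
    q=w[m];q=q[abs(q[:,2]-.12)<.02]
d=np.load('top1.npz');w=d['w'];z=w[...,2];p=d['p'].astype(int)
for (r0,r1,c0,c1) in [(190,290,350,450),(295,375,420,500)]:
    m=np.zeros(z.shape,bool);m[r0:r1,c0:c1]=1
    g=m&(p.max(2)<125)&(z<.03)
    k=cv2.morphologyEx(g.astype(np.uint8),cv2.MORPH_OPEN,np.ones((5,5)))>0
    print('tray',cv2.minAreaRect(w[k][:,:2].astype(np.float32)),np.median(z[k]))
    t=m&(z>.014)&(z<.026);print('  rim',t.sum(),cv2.minAreaRect(w[t][:,:2].astype(np.float32)))
im=d['p'][140:230,250:335,::-1];im=cv2.resize(im,None,fx=6,fy=6,interpolation=cv2.INTER_CUBIC)
cv2.imwrite('pics/pot.png',cv2.convertScaleAbs(im,alpha=1.3))
E
```

```text
top rim 1076 0.5896003246307373 0.027809159830212593 0.0516253262758255 0.130195449723963
fin 184 ((0.5890639424324036, 0.02770005166530609), (0.06306029856204987, 0.013128434307873249), 58.858154296875) 0.17087573184684463 [0.16550138 0.16840951]
finmean [0.58829568 0.02793232] dir 58.68191989708089
port 30 [nan nan nan] nan
side rim 898 0.5866633653640747 0.028779994696378708 0.053404759615659714 0.13095019963621313
fin 160 ((0.5864555239677429, 0.02645384520292282), (0.06613372266292572, 0.012202010490000248), 59.16452407836914) 0.16886405355330994 [0.16590139 0.16760514]
finmean [0.58309984 0.02333874] dir 59.87951068977185
port 35 [0.52791013 0.02066685 0.03620962] 7.862163301621282
tray ((0.4810117483139038, -0.23380930721759796), (0.24452708661556244, 0.2467374950647354), 0.1622120589017868) 0.0031824994612466456
  rim 640 ((0.48041844367980957, -0.22851723432540894), (0.1702612042427063, 0.17154309153556824), 12.993891716003418)
tray ((0.2530607283115387, -0.37080031633377075), (0.1950543373823166, 0.18556272983551025), 89.82855987548828) 0.0028086612428251238
  rim 307 ((0.2500849664211273, -0.3667970895767212), (0.13065478205680847, 0.13163776695728302), 10.966190338134766)
```

View pics/pot.png

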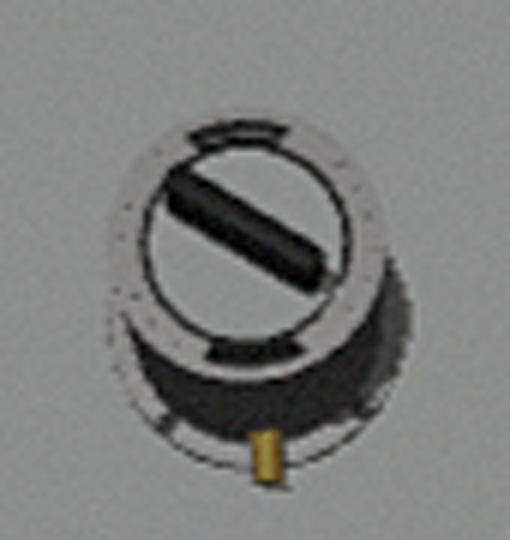

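The crop shows dark slots at the top (240,133) and bottom (255,350) of the rim. The fin runs from (180,190) to (320,275), about 59° in world, and the port is at (267,455). So in the images the fin stands about 55° counter-clockwise of the slots. I'll measure the slot angle next and start moving.

```bash
cat >> h.py <<'E'
def plane(d,uv,z):
    K=d['mtx'];R=cv2.Rodrigues(np.array(d['rvec'],float))[0];t=np.array(d['tvec'],float).ravel()
    uv=np.asarray(uv,float);r=np.c_[(uv-K[:2,2])/[K[0,0],K[1,1]],np.ones(len(uv))]@R
    C=-R.T@t; return (C+r*((z-C[2])/r[:,2])[:,None])[:,:2]
def slots(d,c,box,th=None):
    r0,r1,c0,c1=box;v,u=np.mgrid[r0:r1,c0:c1];P=plane(d,np.c_[u.ravel(),v.ravel()],.13)-c
    g=d['pixels'][r0:r1,c0:c1].astype(int).max(2).ravel();rr=np.hypot(*P.T);a=np.degrees(np.arctan2(P[:,1],P[:,0]))
    out=[]
    for o in(0,180):
        b=(a-o+180)%360-180
        s=(rr>.0405)&(rr<.0445)&(abs(b)<50)
        t=th or (np.percentile(g[s],85)*.6)
        h=[np.median(g[s&(abs(b-k)<2)]) for k in range(-48,49,3)]
        on=[k for k,x in zip(range(-48,49,3),h) if x<t];out.append((min(on),max(on),(g[s&0+s&(g<t)].size),b[s&(g<t)].mean()) if on else None)
    return out
E
python3 - <<'E'
from h import *
d=grab('top')
print(slots(d,np.array([.5893,.0280]),(140,230,250,335)))
E
```

```text
[(-15, 27, 7650, np.float64(6.025784228367875)), (-18, 27, 7650, np.float64(3.733860014010693))]
```

Emit:
{"name": "send_rows", "arguments": {
  "plan": [
    [[0.0854,0,0,-0.01,0,0,-7],[0.0854,0,0,-0.01,0,0,-7]]
  ]
}}

```text
t: 0.32
ee_pos: [0.2475, 0.5456, 0.2287]
orientation: [[-0.985, 0.175, -0.001], [0.175, 0.985, -0.002], [0.001, -0.002, -1.0]]
contact_force: [-1.2, 0.6, 0.6]
finger_gap: 1.0
finger_force: 0.0
```

```bash
cat >> h.py <<'E'
from scipy.spatial.transform import Rotation as Ro
def go(target,yaw=None,n=None,R=None,p=None):
    """rows (tool axes) from here to world target, tool x at yaw deg, tool down"""
    o=bot.get_obs();R=np.array(o['orientation']) if R is None else R;p=np.array(o['ee_pos']) if p is None else p
    y0=np.degrees(np.arctan2(R[1,0],R[0,0]));yaw=y0 if yaw is None else yaw
    dy=(yaw-y0+180)%360-180;D=np.array(target)-p
    n=n or int(max(np.ceil(np.linalg.norm(D)/.036),np.ceil(abs(dy)/7),1))
    G=Ro.from_matrix(np.c_[[np.cos(np.radians(yaw)),np.sin(np.radians(yaw)),0],[np.sin(np.radians(yaw)),-np.cos(np.radians(yaw)),0],[0,0,-1]])
    rv=(Ro.from_matrix(R).inv()*G).as_rotvec()/n;Rc=Ro.from_matrix(R)
    for i in range(n):
        print(np.round(Rc.inv().apply(D/n),4).tolist(),np.round(np.degrees(rv),2).tolist());Rc=Rc*Ro.from_rotvec(rv)
    print('yaw',y0,'q',np.round(o['qpos'],3),'t',o['t'])
E
python3 - <<'E'
from h import *
go([.57,.028,.25],239,18)
E
```

```text
[-0.0227, -0.0252, -0.0011] [-0.01, -0.01, -3.84]
[-0.0209, -0.0266, -0.0011] [-0.01, -0.01, -3.84]
[-0.0191, -0.028, -0.0011] [-0.01, -0.01, -3.84]
[-0.0172, -0.0292, -0.0011] [-0.01, -0.01, -3.84]
[-0.0152, -0.0303, -0.0011] [-0.01, -0.01, -3.84]
[-0.0131, -0.0312, -0.0011] [-0.01, -0.01, -3.84]
[-0.011, -0.032, -0.0011] [-0.01, -0.01, -3.84]
[-0.0088, -0.0327, -0.0011] [-0.01, -0.01, -3.84]
[-0.0066, -0.0332, -0.0011] [-0.01, -0.01, -3.84]
[-0.0044, -0.0336, -0.0011] [-0.01, -0.01, -3.84]
[-0.0021, -0.0338, -0.0012] [-0.01, -0.01, -3.84]
[0.0001, -0.0339, -0.0012] [-0.01, -0.01, -3.84]
[0.0024, -0.0338, -0.0012] [-0.01, -0.01, -3.84]
[0.0047, -0.0336, -0.0012] [-0.01, -0.01, -3.84]
[0.0069, -0.0332, -0.0012] [-0.01, -0.01, -3.84]
[0.0091, -0.0326, -0.0012] [-0.01, -0.01, -3.84]
[0.0113, -0.032, -0.0012] [-0.01, -0.01, -3.84]
[0.0134, -0.0311, -0.0012] [-0.01, -0.01, -3.84]
yaw 169.92708733430035 q [ 1.145  0.308 -0.011  1.254 -0.     1.321] t 0.3167
```

Emit:
{"name": "send_rows", "arguments": {
  "plan": [
    [[0.06,-0.023,-0.025,-0.001,0,0,-3.84],[0.06,-0.021,-0.0265,-0.001,0,0,-3.84],[0.06,-0.019,-0.028,-0.001,0,0,-3.84],[0.06,-0.017,-0.029,-0.001,0,0,-3.84],[0.06,-0.015,-0.03,-0.001,0,0,-3.84]]
  ]
}}

```text
t: 0.73
ee_pos: [0.3369, 0.4013, 0.2344]
orientation: [[-0.988, -0.157, -0.0], [-0.157, 0.988, -0.0], [0.0, -0.0, -1.0]]
contact_force: [0.9, 0.7, 0.2]
finger_gap: 0.703
finger_force: 0.0
```

Emit:
{"name": "send_rows", "arguments": {
  "plan": [
    [[0.06,-0.013,-0.031,-0.001,0,0,-3.84],[0.06,-0.011,-0.032,-0.001,0,0,-3.84],[0.06,-0.009,-0.0325,-0.001,0,0,-3.84],[0.06,-0.0065,-0.033,-0.001,0,0,-3.84],[0.06,-0.0045,-0.0335,-0.001,0,0,-3.84]]
  ]
}}

```text
t: 1.15
ee_pos: [0.4255, 0.2577, 0.2395]
orientation: [[-0.881, -0.473, -0.0], [-0.473, 0.881, -0.0], [0.0, -0.0, -1.0]]
contact_force: [0.9, 1.1, 0.6]
finger_gap: 0.703
finger_force: 0.0
```

Emit:
{"name": "send_rows", "arguments": {
  "plan": [
    [[0.06,-0.002,-0.034,-0.001,0,0,-3.84],[0.06,0,-0.034,-0.001,0,0,-3.84],[0.06,0.0025,-0.034,-0.001,0,0,-3.84],[0.06,0.0045,-0.0335,-0.001,0,0,-3.84],[0.06,0.007,-0.033,-0.001,0,0,-3.84]]
  ]
}}

```text
t: 1.57
ee_pos: [0.5145, 0.1132, 0.2445]
orientation: [[-0.677, -0.736, -0.0], [-0.736, 0.677, 0.0], [0.0, 0.0, -1.0]]
contact_force: [0.6, 1.0, -0.3]
finger_gap: 0.705
finger_force: 0.0
```

Emit:
{"name": "send_rows", "arguments": {
  "plan": [
    [[0.06,0.009,-0.0325,-0.001,0,0,-3.84],[0.06,0.011,-0.032,-0.001,0,0,-3.84],[0.06,0.0135,-0.031,-0.001,0,0,-3.84],[0.06,0,0,0,0,0,0]]
  ]
}}

```text
t: 1.9
ee_pos: [0.5697, 0.0238, 0.2471]
orientation: [[-0.521, -0.853, 0.001], [-0.853, 0.521, -0.002], [0.001, -0.002, -1.0]]
contact_force: [-0.9, 0.6, 0.7]
finger_gap: 0.701
finger_force: 0.0
```

```bash
python3 - <<'E'
from h import *
o=bot.get_obs();print(o['ee_pos'],o['qpos'],o['t'],o['finger_gap'],o['contact_force'])
d=grab('wrist','w1');w=cloud(d);np.savez('w1.npz',p=d['pixels'],w=w)
m=np.hypot(w[...,0]-.589,w[...,1]-.028)<.06
z=w[...,2]
rim=m&(abs(z-.13)<.004)
print(rim.sum(),cv2.minEnclosingCircle(w[rim][:,:2].astype(np.float32)))
f=w[m&(z>.155)&(z<.185)]
print(len(f),cv2.minAreaRect(f[:,:2].astype(np.float32)),np.percentile(f[:,2],[50,90]))
E
```

```text
[0.56967702 0.02382941 0.24707094] [ 0.04325311  0.24442407 -0.05377083  1.27179146 -0.00234116 -0.97912385] 1.9 0.7005237388788081 [-0.89851317  0.55620324  0.71420558]
8712 ((0.5898879766464233, 0.027966884896159172), 0.05164813622832298)
1395 ((0.5893672704696655, 0.027252405881881714), (0.0629284456372261, 0.012084292247891426), 58.90640640258789) [0.1654223  0.16651972]
```

View pics/w1.png

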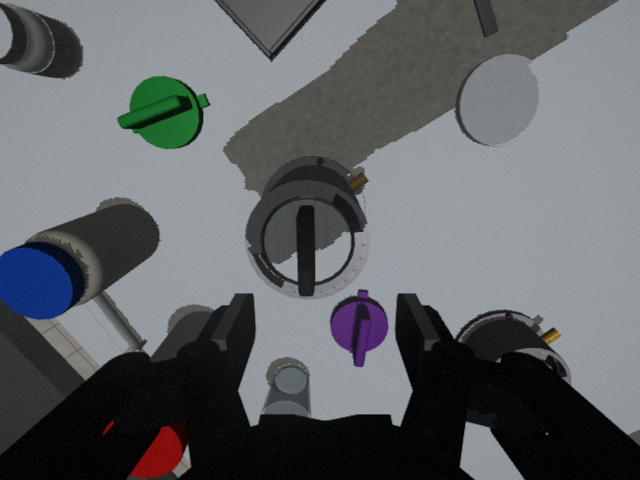

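The wrist view shows the tall pot at about (307,240) with the fin vertical in the image. The slots are at (350,210) and (265,278), and the port is at (357,182). The centre agrees across views at (0.5895, 0.0277).

```bash
python3 - <<'E'
from h import *
d=np.load('w1.npz');w=d['w'];x=w[...,0]-.5895;y=w[...,1]-.0277;r=np.hypot(x,y);a=np.degrees(np.arctan2(y,x))
# rim-level cells present / absent by angle
s=(r>.041)&(r<.0445)&(abs(w[...,2]-.13)<.004)
h=np.histogram(a[s],bins=np.arange(-180,181,4))[0]
print([(int(-178+4*i),int(n)) for i,n in enumerate(h) if n<8])
go([.5895,.0277,.137])
E
```

```text
[(-178, 0), (-174, 0), (-170, 0), (-166, 0), (-162, 0), (-158, 0), (-154, 0), (-18, 4), (-14, 0), (-10, 0), (-6, 0), (-2, 0), (2, 0), (6, 0), (10, 0), (14, 0), (18, 0), (22, 0), (26, 0), (50, 0), (54, 0), (58, 0), (62, 0), (162, 5), (166, 0), (170, 0), (174, 0), (178, 0)]
[-0.0031, -0.0043, 0.0275] [0.0, -0.01, -0.0]
[-0.0031, -0.0043, 0.0275] [0.0, -0.01, -0.0]
[-0.0031, -0.0043, 0.0275] [0.0, -0.01, -0.0]
[-0.0031, -0.0043, 0.0275] [0.0, -0.01, -0.0]
yaw -121.51518141376533 q [ 0.046  0.243 -0.056  1.273 -0.    -0.975] t 1.95
```

Emit:
{"name": "send_rows", "arguments": {
  "plan": [
    [[0.06,-0.006,-0.0085,0.015,0,0,0],[0.06,-0.006,-0.0085,0.015,0,0,-0.3],[0.06,0,0,0.025,0,0,0],[0.06,0,0,0.025,0,0,0],[0.06,0,0,0.015,0,0,0]]
  ]
}}

```text
t: 2.37
ee_pos: [0.5861, 0.031, 0.1498]
orientation: [[-0.514, -0.858, -0.003], [-0.858, 0.514, 0.0], [0.002, 0.003, -1.0]]
contact_force: [0.3, -0.9, -1.7]
finger_gap: 0.703
finger_force: 0.0
```

Emit:
{"name": "send_rows", "arguments": {
  "plan": [
    [[0.06,0,0,0.007,0,0,0],[0.06,0,0,0.007,0,0,0],[0.06,0,0,0,0,0,0]]
  ]
}}

```text
t: 2.62
ee_pos: [0.5872, 0.0306, 0.1377]
orientation: [[-0.514, -0.858, -0.002], [-0.858, 0.514, 0.0], [0.001, 0.001, -1.0]]
contact_force: [-0.1, 0.2, -0.2]
finger_gap: 0.701
finger_force: 0.0
```

Emit:
{"name": "send_rows", "arguments": {
  "plan": [
    [[0.06,0.0013,-0.0035,0,0,0,0],[0.06,0,0,0,0,0,0],[0.06,0,0,0,0,0,0]]
  ]
}}

```text
t: 2.87
ee_pos: [0.5914, 0.027, 0.1399]
orientation: [[-0.515, -0.857, 0.002], [-0.857, 0.515, 0.0], [-0.001, -0.002, -1.0]]
contact_force: [-0.6, 0.2, 0.4]
finger_gap: 0.702
finger_force: 0.0
```

Emit:
{"name": "send_rows", "arguments": {
  "plan": [
    [[0.005,0,0,0,0,0,0],[0.005,0,0,0,0,0,0],[0.005,0,0,0,0,0,0],[0.005,0,0,0,0,0,0],[0.005,0,0,0,0,0,0]]
  ],
  "squeeze": 40
}}

```text
t: 3.28
ee_pos: [0.5902, 0.0272, 0.1387]
orientation: [[-0.515, -0.857, -0.0], [-0.857, 0.515, 0.0], [-0.0, 0.0, -1.0]]
contact_force: [-1.7, 0.3, 0.6]
finger_gap: 0.121
finger_force: 42.0
```

Emit:
{"name": "send_rows", "arguments": {
  "plan": [
    [[0.005,0,0,0,0,0,0],[0.005,0,0,0,0,0,0]]
  ]
}}

```text
t: 3.45
ee_pos: [0.5902, 0.0272, 0.1387]
orientation: [[-0.515, -0.857, -0.0], [-0.857, 0.515, 0.0], [-0.0, 0.0, -1.0]]
contact_force: [-2.1, 0.5, 1.1]
finger_gap: 0.117
finger_force: 42.0
```

Emit:
{"name": "send_rows", "arguments": {
  "plan": [
    [[0.005,0,0,-0.0015,0,0,0],[0.005,0,0,0,0,0,3],[0.005,0,0,0,0,0,4],[0.005,0,0,0,0,0,4],[0.005,0,0,0,0,0,0]]
  ]
}}

```text
t: 3.87
ee_pos: [0.5901, 0.027, 0.1397]
orientation: [[-0.67, -0.742, -0.001], [-0.742, 0.67, -0.0], [0.001, 0.0, -1.0]]
contact_force: [-0.3, -0.2, -1.1]
finger_gap: 0.124
finger_force: 41.7
```

Emit:
{"name": "send_rows", "arguments": {
  "plan": [
    [[0.005,0,0,0,0,0,5],[0.005,0,0,0,0,0,5],[0.005,0,0,0,0,0,5],[0.005,0,0,0,0,0,5],[0.005,0,0,0,0,0,0]]
  ]
}}

```text
t: 4.28
ee_pos: [0.5902, 0.027, 0.1399]
orientation: [[-0.883, -0.47, -0.0], [-0.47, 0.883, -0.0], [0.0, 0.0, -1.0]]
contact_force: [-0.3, 0.9, -1.4]
finger_gap: 0.117
finger_force: 41.7
```

Emit:
{"name": "send_rows", "arguments": {
  "plan": [
    [[0.005,0,0,0,0,0,5],[0.005,0,0,0,0,0,5],[0.005,0,0,0,0,0,5],[0.005,0,0,0,0,0,5],[0.005,0,0,0,0,0,3]]
  ]
}}

```text
t: 4.7
ee_pos: [0.5903, 0.027, 0.1399]
orientation: [[-0.996, -0.088, -0.0], [-0.088, 0.996, -0.0], [0.0, -0.0, -1.0]]
contact_force: [0.7, 0.0, -2.1]
finger_gap: 0.12
finger_force: 41.7
```

```bash
python3 - <<'E'
from h import *
d=grab('wrist','w2')
w=cloud(d);o=bot.get_obs()
print(o['ee_pos'],o['orientation'][:,0],o['contact_force'],o['ft_torque'])
E
```

```text
[0.59024314 0.02706387 0.13990882] [-9.96251112e-01 -8.65077929e-02  3.52063261e-04] [ 0.2606743   0.40802988 -1.68428463] [ 0.01242844  0.03364543 -0.01478827]
```

View pics/w2.png

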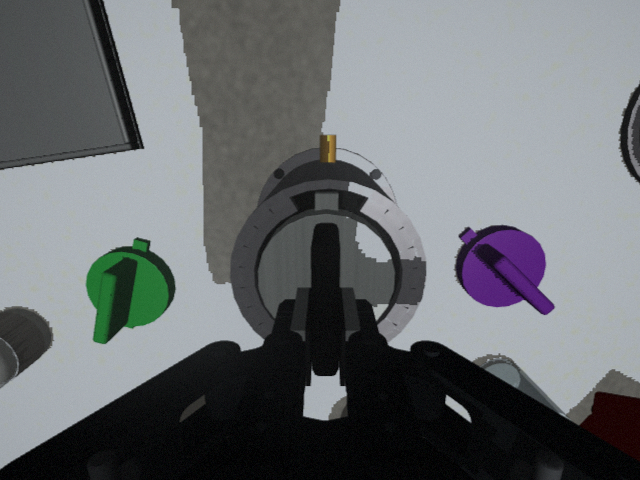

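The lug at (327,200) stands in the middle of the slot, which spans about (291–362, 200). I'll lift slowly.

Emit:
{"name": "send_rows", "arguments": {
  "plan": [
    [[0.005,0,0,-0.003,0,0,0],[0.005,0,0,-0.003,0,0,0],[0.005,0,0,-0.003,0,0,0],[0.005,0,0,-0.003,0,0,0],[0.005,0,0,0,0,0,0]]
  ]
}}

```text
t: 5.17
ee_pos: [0.5909, 0.0271, 0.1531]
orientation: [[-0.996, -0.089, 0.001], [-0.089, 0.996, 0.0], [-0.001, -0.0, -1.0]]
contact_force: [0.1, -0.3, -1.5]
finger_gap: 0.124
finger_force: 41.7
```

Emit:
{"name": "send_rows", "arguments": {
  "plan": [
    [[0.005,0,0,-0.01,0,0,0],[0.005,0,0,-0.015,0,0,0],[0.005,0,0,-0.02,0,0,0],[0.005,0,0,-0.02,0,0,0],[0.005,0,0,0,0,0,0]]
  ]
}}

```text
t: 5.58
ee_pos: [0.5927, 0.0272, 0.222]
orientation: [[-0.996, -0.088, 0.007], [-0.088, 0.996, 0.0], [-0.007, -0.0, -1.0]]
contact_force: [0.8, -0.5, -0.4]
finger_gap: 0.124
finger_force: 41.7
```

```bash
python3 - <<'E'
from h import *
go([.4804,-.2285,.2],None,11)
E
```

```text
[0.0122, -0.0223, 0.0019] [-0.0, 0.04, -0.0]
[0.0122, -0.0223, 0.0019] [-0.0, 0.04, -0.0]
[0.0122, -0.0223, 0.0019] [-0.0, 0.04, -0.0]
[0.0122, -0.0223, 0.0019] [-0.0, 0.04, -0.0]
[0.0122, -0.0223, 0.002] [-0.0, 0.04, -0.0]
[0.0122, -0.0223, 0.002] [-0.0, 0.04, -0.0]
[0.0122, -0.0223, 0.002] [-0.0, 0.04, -0.0]
[0.0122, -0.0223, 0.002] [-0.0, 0.04, -0.0]
[0.0122, -0.0223, 0.002] [-0.0, 0.04, -0.0]
[0.0122, -0.0223, 0.002] [-0.0, 0.04, -0.0]
[0.0122, -0.0223, 0.002] [-0.0, 0.04, -0.0]
yaw -174.9507774582714 q [ 0.046  0.29  -0.05   1.223  0.    -0.042] t 5.5833
```

Emit:
{"name": "send_rows", "arguments": {
  "plan": [
    [[0.005,0.006,-0.011,0,0,0,0],[0.005,0.012,-0.022,0,0,0,0],[0.005,0.012,-0.022,0,0,0,0],[0.005,0.012,-0.022,0,0,0,0],[0.005,0.012,-0.022,0,0,0,0]]
  ]
}}

```text
t: 6.0
ee_pos: [0.5435, -0.0775, 0.2159]
orientation: [[-0.996, -0.088, -0.002], [-0.088, 0.996, -0.0], [0.002, 0.0, -1.0]]
contact_force: [0.5, -0.2, -1.3]
finger_gap: 0.119
finger_force: 41.7
```

Emit:
{"name": "send_rows", "arguments": {
  "plan": [
    [[0.005,0.012,-0.022,0.004,0,0,0],[0.005,0.012,-0.022,0.004,0,0,0],[0.005,0.012,-0.022,0.004,0,0,0],[0.005,0.012,-0.022,0.004,0,0,0],[0.005,0.012,-0.022,0.004,0,0,0]]
  ]
}}

```text
t: 6.42
ee_pos: [0.4931, -0.1923, 0.1958]
orientation: [[-0.996, -0.088, -0.002], [-0.088, 0.996, 0.0], [0.002, 0.0, -1.0]]
contact_force: [1.1, -0.3, -1.7]
finger_gap: 0.115
finger_force: 41.7
```

Emit:
{"name": "send_rows", "arguments": {
  "plan": [
    [[0.005,0.012,-0.022,0,0,0,0],[0.005,0.007,-0.012,0,0,0,0],[0.005,0,0,0,0,0,0],[0.005,0,0,0,0,0,0]]
  ]
}}

```text
t: 6.75
ee_pos: [0.4778, -0.2271, 0.1962]
orientation: [[-0.996, -0.086, -0.001], [-0.086, 0.996, 0.001], [0.001, 0.001, -1.0]]
contact_force: [0.1, -0.1, -1.9]
finger_gap: 0.123
finger_force: 41.7
```

```bash
python3 - <<'E'
from h import *
go([.4804,-.2285,.04])
for n in('side','wrist'):
  d=grab(n,n+'3');w=cloud(d);z=w[...,2]
  t=(abs(w[...,0]-.48)<.12)&(abs(w[...,1]+.2285)<.12)&(abs(z-.02)<.005)
  print(n,t.sum(),cv2.minAreaRect(w[t][:,:2].astype(np.float32)))
E
```

```text
[-0.0005, -0.0003, 0.0312] [0.01, -0.02, -0.0]
[-0.0005, -0.0003, 0.0312] [0.01, -0.02, -0.0]
[-0.0005, -0.0003, 0.0312] [0.01, -0.02, -0.0]
[-0.0005, -0.0003, 0.0312] [0.01, -0.02, -0.0]
[-0.0005, -0.0003, 0.0312] [0.01, -0.02, -0.0]
yaw -175.08765273137604 q [-0.444  0.188 -0.241  1.144  0.    -0.53 ] t 6.75
side 1373 ((0.47907623648643494, -0.2275254875421524), (0.17335082590579987, 0.17094050347805023), 12.930432319641113)
wrist 3159 ((0.4800679683685303, -0.22870388627052307), (0.1697392463684082, 0.1707233339548111), 12.953421592712402)
```

View pics/side3.png

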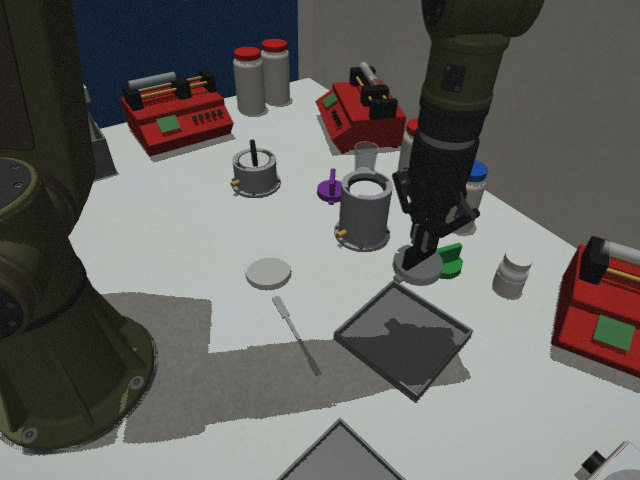

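The lid hangs upright in the gripper at about (418,262), the tall pot is open, and the tray is below.

Emit:
{"name": "send_rows", "arguments": {
  "plan": [
    [[0.005,-0.002,-0.001,0.015,0,0,0],[0.005,0,0,0.028,0,0,0],[0.005,0,0,0.028,0,0,0],[0.005,0,0,0.028,0,0,0],[0.005,0,0,0.02,0,0,0]]
  ]
}}

```text
t: 7.27
ee_pos: [0.4804, -0.2258, 0.0757]
orientation: [[-0.996, -0.089, -0.002], [-0.089, 0.996, 0.001], [0.002, 0.001, -1.0]]
contact_force: [-0.8, -0.1, -1.0]
finger_gap: 0.121
finger_force: 41.6
```

Emit:
{"name": "send_rows", "arguments": {
  "plan": [
    [[0.005,0,0,0.014,0,0,0],[0.005,0,0,0.01,0,0,0],[0.005,0,0,0.006,0,0,0],[0.005,0,0,0.003,0,0,0],[0.005,0,0,0,0,0,0]]
  ]
}}

```text
t: 7.68
ee_pos: [0.4815, -0.2272, 0.045]
orientation: [[-0.996, -0.088, -0.0], [-0.088, 0.996, 0.0], [0.0, 0.0, -1.0]]
contact_force: [-0.6, 0.7, -1.7]
finger_gap: 0.123
finger_force: 41.6
```

Emit:
{"name": "send_rows", "arguments": {
  "plan": [
    [[0.005,0,0,0,0,0,0],[0.005,0,0,0,0,0,0]]
  ]
}}

```text
t: 7.85
ee_pos: [0.4821, -0.2278, 0.0461]
orientation: [[-0.996, -0.088, 0.002], [-0.088, 0.996, -0.001], [-0.002, -0.001, -1.0]]
contact_force: [0.1, 0.0, -1.6]
finger_gap: 0.121
finger_force: 41.6
```

Touchdown is expected at TCP z of about 0.030, so I'll go down gently.

Emit:
{"name": "send_rows", "arguments": {
  "plan": [
    [[0.005,0,0,0.004,0,0,0],[0.005,0,0,0.004,0,0,0],[0.005,0,0,0.003,0,0,0],[0.005,0,0,0.001,0,0,0],[0.005,0,0,0,0,0,0]]
  ]
}}

```text
t: 8.27
ee_pos: [0.4808, -0.2273, 0.0326]
orientation: [[-0.996, -0.088, -0.001], [-0.088, 0.996, 0.0], [0.001, 0.0, -1.0]]
contact_force: [-0.2, 0.4, -1.1]
finger_gap: 0.123
finger_force: 41.6
```

Emit:
{"name": "send_rows", "arguments": {
  "plan": [
    [[0.005,0,0,0.001,0,0,0],[0.005,0,0,0.001,0,0,0],[0.005,0,0,0,0,0,0],[0.005,0,0,0,0,0,0]]
  ]
}}

```text
t: 8.6
ee_pos: [0.4812, -0.2275, 0.0311]
orientation: [[-0.996, -0.088, -0.0], [-0.088, 0.996, -0.0], [0.0, -0.0, -1.0]]
contact_force: [-0.1, 0.3, -0.9]
finger_gap: 0.122
finger_force: 41.6
```

Emit:
{"name": "send_rows", "arguments": {
  "plan": [
    [[0.005,0,0,0.0007,0,0,0],[0.005,0,0,0,0,0,0],[0.005,0,0,0,0,0,0]]
  ]
}}

```text
t: 8.85
ee_pos: [0.4812, -0.2274, 0.0304]
orientation: [[-0.996, -0.088, 0.0], [-0.088, 0.996, -0.0], [-0.0, -0.0, -1.0]]
contact_force: [0.1, -0.8, -1.7]
finger_gap: 0.118
finger_force: 41.6
```

Emit:
{"name": "send_rows", "arguments": {
  "plan": [
    [[0.005,0,0,0.0007,0,0,0],[0.005,0,0,0,0,0,0],[0.005,0,0,0,0,0,0]]
  ]
}}

```text
t: 9.1
ee_pos: [0.4813, -0.2274, 0.0298]
orientation: [[-0.996, -0.088, 0.0], [-0.088, 0.996, 0.0], [-0.0, 0.0, -1.0]]
contact_force: [-0.4, 1.4, -0.7]
finger_gap: 0.124
finger_force: 41.8
```

Emit:
{"name": "send_rows", "arguments": {
  "plan": [
    [[0.005,0,0,0.0007,0,0,0],[0.005,0,0,0,0,0,0],[0.005,0,0,0,0,0,0]]
  ]
}}

```text
t: 9.35
ee_pos: [0.4813, -0.227, 0.0295]
orientation: [[-0.996, -0.088, 0.0], [-0.088, 0.996, 0.001], [-0.0, 0.001, -1.0]]
contact_force: [-1.4, 2.5, 6.1]
finger_gap: 0.121
finger_force: 42.5
```

The lid has touched down, with 6 N on it. I'll release and retreat.

Emit:
{"name": "send_rows", "arguments": {
  "plan": [
    [[0.015,0,0,0,0,0,0],[0.025,0,0,0,0,0,0],[0.04,0,0,0,0,0,0],[0.05,0,0,0,0,0,0],[0.05,0,0,0,0,0,0]]
  ],
  "squeeze": 20
}}

```text
t: 9.77
ee_pos: [0.4812, -0.2276, 0.0289]
orientation: [[-0.996, -0.088, -0.0], [-0.088, 0.996, -0.0], [0.0, -0.0, -1.0]]
contact_force: [-0.4, 0.1, 0.6]
finger_gap: 0.586
finger_force: 0.0
```

Emit:
{"name": "send_rows", "arguments": {
  "plan": [
    [[0.05,0,0,-0.01,0,0,0],[0.05,0,0,-0.02,0,0,0],[0.05,0,0,-0.035,0,0,0],[0.05,0,0,-0.035,0,0,0],[0.05,0,0,-0.035,0,0,0]]
  ]
}}

```text
t: 10.18
ee_pos: [0.4807, -0.2272, 0.166]
orientation: [[-0.996, -0.088, -0.0], [-0.088, 0.996, 0.0], [0.0, 0.0, -1.0]]
contact_force: [1.0, -0.2, -1.5]
finger_gap: 0.581
finger_force: 0.0
```

Emit:
{"name": "send_rows", "arguments": {
  "plan": [
    [[0.05,0.03,0,-0.02,0,0,0],[0.05,0.03,0,0,0,0,0],[0.05,0,0,0,0,0,0],[0.05,0,0,0,0,0,0]]
  ]
}}

```text
t: 10.52
ee_pos: [0.4208, -0.2329, 0.1852]
orientation: [[-0.996, -0.086, 0.001], [-0.086, 0.996, -0.001], [-0.001, -0.001, -1.0]]
contact_force: [-0.4, 1.2, -0.3]
finger_gap: 0.584
finger_force: 0.0
```

```bash
python3 - <<'E'
from h import *
d=grab('side','side4');w=cloud(d);z=w[...,2]
m=(abs(w[...,0]-.48)<.06)&(abs(w[...,1]+.2285)<.06)
for lo,hi in((.045,.07),(.017,.028)):
  f=w[m&(z>lo)&(z<hi)];print(len(f),cv2.minAreaRect(f[:,:2].astype(np.float32)),np.median(f[:,2]),f[:,2].max())
print(bot.get_obs()['contact_force'])
E
```

```text
324 ((0.47997742891311646, -0.22730989754199982), (0.06503333151340485, 0.012419937178492546), 5.499474048614502) 0.05678151842773675 0.06049857103930044
814 ((0.4788513779640198, -0.22747567296028137), (0.0695062130689621, 0.07120279222726822), 24.674715042114258) 0.021941618352221172 0.027851293173515222
[ 0.4513813   0.04574474 -0.28035865]
```

View pics/side4.png

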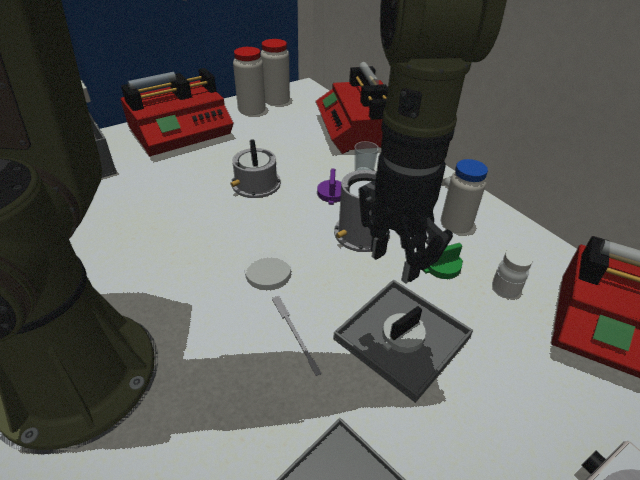

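The lid sits flat and upright in the middle of the tray, at about (405,330). The gripper is clear, and the short pot at (256,170) is still shut.

```bash
python3 -c "
from workcell import bot
print(bot.hand_in())"
```

```text
the job is handed in; nothing more can be done
None
```

The tall pot's lid was turned about 54° clockwise to its slots, lifted free and set upright in the centre of the 170 mm tray; the short pot stayed shut and the job was handed in at about 10.6 s. The cameras showed the lid starting counter-clockwise of the slots, not clockwise as the task text says, so I turned it by what they showed.

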